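# Set the length stop of a drilling jig and butt the blank against it

### The job

Set up the drilling jig for the next hole: press the black pad in the middle of the sliding length stop to free its brake and, keeping it pressed, push the stop along the fence right up against the dark bolted stop block, then let the pad come up so that the stop locks there. After that push the square wooden blank along the trough, under the drill bush, until its end butts against the length stop. Work with the fingertips only: lift nothing, never force the stop along with its brake on, and leave the other things on the bench where they lie.

Things in the scene. Friction and masses are not known exactly. Their poses are not given: they have to be found in the camera images.
- jig: Drilling jig fixed on the bench, 520 mm long. Origin: bench level, under the drill bush, half way along; x across it away from the robot, y along it to the robot's left, z up. Plywood bed on bearers, top z = 45 mm; on it a batten (x -44 to -31 mm, top z 57 mm), a trough 34 mm wide (centre x = -14 mm, floor z = 45 mm) and an aluminium T-slot fence 32 mm wide (centre x = +19 mm, top z = 85 mm).
- length_stop (a joint): Travel of the aluminium length stop along the fence, m: 0 next to the bridge, growing to 0.13 towards the jig's -y (robot's right). Slider 80 x 36 mm with a cheek at each end, 10 mm thick, tops 115 mm above the bench, 60 mm apart; between them the black pad. The brake holds about 10 N and locks wherever the pad is let up; with the pad pressed the stop slides with about 1 N.
- release_pad (a joint): How far the black release pad is pressed down, m: 0 up (brake on), 0.006 fully down. A spring holds it up: about 9 N starts it moving and 12 N takes it to the bottom. The brake is free from about 0.0015 on.
- pad_top (a point): Centre of the top of the black ridged pad in the middle of the length stop (pad 28 mm across the fence x 54 mm along it; top 109 mm above the bench when up, 6 mm below the cheek tops).
- nose (a point): Point on the right-hand end face of the length stop (towards the stop block), on the fence centre line, 103 mm above the bench. Axes as the jig's.
- dog_face (a point): Point on the left face of the bolted stop block, which the length stop must meet: fence centre line, 103 mm above the bench; nose and dog_face coincide when they touch. Axes as the jig's. Block of dark steel, 36 x 30 x 30 mm on the fence, with a scribed line and a hexagon bolt on top (to 123 mm above the bench); it does not move.
- foot_face (a point): Point on the left face of the length stop's foot, a plate 10 mm thick that hangs in front of the fence into the trough: middle of the trough, 60 mm above the bench. It moves with the length stop; axes as the jig's.
- blank: The loose square timber blank, 30 x 160 x 30 mm, about 0.07 kg, lying in the trough with 2 mm play on each side. Origin: centre of its underside; y along its length, z up. Butted against the length stop its origin is 80 mm to the left (+y) of foot_face.
- spanner: Open-ended spanner 161 mm long lying in front of the jig; leave it. Origin: centre of its underside.
- screwdriver: Screwdriver 190 mm long lying in front of the jig; leave it. Origin: centre of its underside.
- try_square: Try square 100 x 170 mm lying behind the jig on the right; leave it. Origin: centre of its underside.
- tape_measure: Tape measure 62 x 85 x 37 mm lying behind the jig on the left; leave it. Origin: centre of its underside.
- spare_blank: Short timber offcut 45 x 110 x 35 mm behind the jig on the right; leave it. Origin: centre of its underside.
- bush (a point): Centre of the drill bush, 101 mm above the bench, in a fixed steel bridge over trough and fence (30 mm along the jig, underside 85 mm, screws to 101 mm above the bench). The length stop and the stop block stand on the fence to its right (-y), the blank starts in the trough to its left (+y).
- orange_tote: Fixed orange tote behind the jig, carrying a grey tray with a bowl and tins: keep clear of it. Origin: middle of its footprint. It fills x -170 to +170 mm and y -210 to +210 mm from there, the tray's front lip 190 to 225 mm above the bench, the things on it up to 310 mm.

How it is judged:
On the way, in this order (a step that is already met when the one before it is completed fails the run):
1. the pad is pressed while the length stop is still well away from the stop block (value of joint release_pad above 0.0015 m and value of joint length_stop below 0.04 m), for 0.1 s.
2. the length stop is against the stop block with the pad still pressed (y of nose in the frame of dog_face between -0.002 and 0.002 m and value of joint release_pad above 0.0015 m), for 0.1 s.
3. the pad has been let up and the length stop stays against the block (y of nose in the frame of dog_face between -0.002 and 0.002 m and value of joint release_pad below 0.001 m), for 0.2 s.
4. the blank is butted against the length stop (all of step 3 and y of blank in the frame of foot_face between 0.077 and 0.0825 m and z of blank in the frame of jig between 0.042 and 0.048 m and angle between the y axis of blank and the y axis of jig, either way round below 0.06 rad), for 0.2 s.
At the end, for the whole second after the job is handed in: The length stop stands within 2 mm of touching the stop block with its pad up (brake on); the blank lies at rest and flat in the trough, straight to 0.06 rad, with its end within 2.5 mm of the length stop's foot (all of step 4 and linear speed of blank below 0.01 m/s).
It fails at once if the length stop is forced along with its brake on (moving faster than 30 mm/s with the pad up) (value of joint release_pad below 0.001 m and (velocity of joint length_stop above 0.03 m/s or velocity of joint length_stop below -0.03 m/s)).
It fails at once if the blank is lifted or tipped (10 mm off the trough floor) (z of blank in the frame of jig above 0.055 m or angle between blank's own z axis and vertical above 0.2 rad).
It fails at once if another thing on the bench is moved by more than 30 mm (distance of any of spanner, screwdriver, try_square, tape_measure, spare_blank from where it was at the start of the episode above 0.03 m).
It also fails if it takes over 61 s, if anything falls off the work surface, if the arm or the gripper's body presses on something with over 40 N, if the wrist force passes 120 N, or if a joint passes its speed limit or range.

### The arm

A 7-joint arm with a two-finger parallel gripper is mounted at the origin on a cart in front of the work surface, level with it; the furniture and walls round the work are solid. World frame = base frame: x ahead of the robot, y to its left, z up, the work surface at z = 0. Lengths are in m, angles in rad, forces in N, time in s.
With the tool pointing down it reaches from about 0.425 to 0.95 m from the base axis. Payload 16.7 kg.
Tool frame: the origin (TCP) lies between the finger pads; the fingertips stand 19 mm ahead of it and the grasp point (between the pads) is the TCP; z points along the fingers, y is the direction in which the jaws open and shut (so a half turn about z gives the same grasp; the last joint's range is limited). The gripper opens to 94 mm and grips with 3 to 60 N. Pads are 16 mm wide; open, the fingers measure 119 mm over their backs; the gripper's body (75 mm by 177 mm) begins 78 mm behind the grasp point.
Start: joints at [1.04, 0.426, 0.074, 1.606, -0.034, 1.111, -0.067], TCP at [0.251, -0.626, 0.224] pointing down, gripper open.
Joint ranges: [-2.85, 2.85], [-0.5, 2.14], [-1.23, 1.37], [0.21, 2.46], [-1.02, 4.16], [0.16, 2.05], [-2.73, 2.73]. Speed limits (rad/s): [1.89, 1.89, 2.39, 2.39, 3.01, 3.01, 3.01].

### API

Orientations are given as a unit quaternion [x, y, z, w].
In Python, from workcell import * gives the robot as it stands.
- The arm moves only by the tool drive_tool, never from a script. Its argument "targets" is a list of rows, each an object with "hand": the opening, from -1 (shut) to 1 (fully open); "delta_pos": the shift along the tool's x, y, z in m, a list of three; "delta_rot": the turn, a rotation vector about the tool's x, y, z in degrees, a list of three. In form: [{"hand": hand, "delta_pos": [dx, dy, dz], "delta_rot": [wx, wy, wz]}, ...]. A call has 1 to 12 rows; each row is the pose to reach, as a shift and turn from the pose commanded when the call began, along the tool's axes at that moment; what a row does not reach only later rows make up. A row lasts 1/8 s, in which the tool goes at most 62.5 mm and 10.7 degrees, less where a joint would pass 70% of its speed; a pose out of reach is approached as far as the arm can. A call with a gripper value outside its range is refused whole. The fingers move at their own pace and stop on an object; "newtons" is the grip in N (left out, the last holds). Time passes only in rows, so rows that repeat a pose let the fingers close. It gives the time, the measured TCP pose, the force and the opening at its end, in the units of the state.
- sense(): the state, without advancing time (a new reading comes with each control period).
- camera(name): name is "side" or "top"; returns a dict with "img" (420x560x3 uint8, red, green, blue), "fx", "fy", "cx", "cy" (pixels), "rvec" (rotation vector, rad) and "tvec" (3), from world to camera coordinates, as OpenCV has them. Camera axes: x right, y down, z forward; pixel columns grow to the right and rows downward; lengths in m; the calibration is good to about 2 mm. A picture is of the moment at which its call begins. There is no depth.
- hand_in(): hands the job in, once; it reports no verdict.
Trained networks look in the newest picture that a camera, given by its name, has taken for a name from the list of things; names that differ only in an ending like _2 or _b are one class to them, and where a whole thing is asked for, a point or a joint stands for the part that bears it (a point fixed in the world has none). Each returns a list of dicts, best first, with "p" (0 to 1); they miss things now and then, are a little off and sometimes report something else, mostly with a low value. They report only what shows in the picture. A call takes as long as a camera call.
- spot_in(target, camera): "box" ([left, top, right, bottom] in pixels, round what is visible of it).
- masks_of(target, camera): "region" (420x560 bool, what is visible of it) and "box" ([left, top, right, bottom] in pixels, round what is visible of it).
- spot_point(target, camera): "location" ([column, row] in pixels: a listed point, or the origin of a listed thing).
The state is a dict: "time": time; "q": joint angles; "joint_vel": joint speeds; "tau": joint torques, N m; "tool_pos": TCP position; "ee_rot": TCP orientation; "force": force on the tool from outside, world axes, zero at the start; "torque": the same for the moment, N m; "finger_gap": opening from 0.0 (shut) to 1.0 (fully open).
Only numpy, scipy, OpenCV 4.12 (cv2) and the standard library are available. Lean on these libraries where they do the work, as an engineer would, in place of code of your own. Each camera call takes 0.05 s, during which the arm holds its last target.

## Working session

There is one attempt and no reset: what is moved stays moved. The work goes in short steps, Python scripts to look and compute and a tool call to move; the robot and the scene stay as the last step left them, time stands still between calls to the robot, and variables do not carry over. Pictures are saved under pics/ and viewed, and the job is handed in when it is done.

Besides the shell and the picture viewer there is one more tool, called as name([rows], argument=value, ...), one row to a line, values as JSON. drive_tool: Moves the arm, as the interface text tells. Its arguments: {"type":"object","properties":{"targets":{"type":"array","items":{"type":"object","properties":{"hand":{"type":"number"},"delta_pos":{"type":"array","items":{"type":"number"}},"delta_rot":{"type":"array","items":{"type":"number"}}}}},"newtons":{"type":"number"}},"required":["targets"]}

```bash
mkdir -p pics; ls; cat > h.py <<'E'
from workcell import *
import numpy as np, cv2
def cam(name,fn=None):
    c=camera(name)
    if fn: cv2.imwrite('pics/'+fn,c['img'][:,:,::-1])
    return c
def P(c):
    R,_=cv2.Rodrigues(np.array(c['rvec'],float)); t=np.array(c['tvec'],float).ravel()
    K=np.array([[c['fx'],0,c['cx']],[0,c['fy'],c['cy']],[0,0,1]])
    return R,t,K
def onz(c,uv,z):
    R,t,K=P(c); d=R.T@np.linalg.inv(K)@np.array([uv[0],uv[1],1.]); o=-R.T@t
    return o+d*(z-o[2])/d[2]
def proj(c,X):
    R,t,K=P(c); x=K@(R@np.array(X)+t); return x[:2]/x[2]
E
python3 - <<'E'
from h import *
s=sense(); print({k:np.round(v,4) for k,v in s.items()})
zs={'pad_top':.109,'nose':.103,'dog_face':.103,'foot_face':.06,'bush':.101,'jig':0,'blank':.045}
for n in ('top','side'):
    c=cam(n,n+'0.png'); R,t,K=P(c); print(n,'cam pos',-R.T@t, c['fx'])
    for k,z in zs.items():
        try:
            for d in spot_point(k,n)[:2]: print(k,round(d['p'],2),np.round(d['location'],1),np.round(onz(c,d['location'],z),4))
        except Exception as e: print(k,e)
E
```

```text
pics
{'time': np.float64(0.0), 'q': array([ 1.0395,  0.4267,  0.0738,  1.6066, -0.0341,  1.1108, -0.0671]), 'joint_vel': array([ 0.0006, -0.0002, -0.0015,  0.0001, -0.0009,  0.0013,  0.0023]), 'tau': array([-8.00000e-04, -9.35819e+01,  3.66580e+00, -4.54202e+01,
       -4.88000e-02,  2.01000e-02,  1.00000e-04]), 'tool_pos': array([ 0.2513, -0.626 ,  0.2238]), 'ee_rot': array([ 9.818e-01,  1.897e-01, -2.000e-04, -6.000e-04]), 'force': array([-0.6604,  0.3256,  0.202 ]), 'torque': array([ 0.0289, -0.0284, -0.0325]), 'finger_gap': np.float64(0.9971)}
top cam pos [ 0.42485134 -0.15983047  1.20161616] 425.73729547374876
pad_top 0.63 [299.1 232.9] [ 0.4632 -0.2159  0.109 ]
nose 0.89 [313.1 233.1] [ 0.4633 -0.2523  0.103 ]
dog_face 0.76 [339.6 234.3] [ 0.4609 -0.3206  0.103 ]
foot_face 0.96 [279.8 240. ] [ 0.4454 -0.1669  0.06  ]
bush 0.85 [263.8 242.9] [ 0.4368 -0.1255  0.101 ]
jig 0.66 [268.1 235.7] [ 0.4582 -0.1342  0.    ]
jig 0.27 [389.8 276.9] [ 0.3469 -0.4755  0.    ]
blank 0.77 [220.8 236. ] [ 0.4548 -0.0069  0.045 ]
side cam pos [ 0.50282668 -1.06132322  0.55530898] 401.63782058841497
pad_top 0.43 [265.7 229.5] [ 0.4644 -0.2364  0.109 ]
nose 0.76 [263.8 237.4] [ 0.4607 -0.2629  0.103 ]
dog_face 0.68 [261.4 252.9] [ 0.4577 -0.3296  0.103 ]
foot_face 0.94 [253.4 230.5] [ 0.4286 -0.15    0.06  ]
bush 0.58 [260.5 217.9] [ 0.4489 -0.1599  0.101 ]
jig 0.75 [261.7 248.5] [ 0.4474 -0.1409  0.    ]
blank 0.78 [262.7 209.3] [0.4465 0.0072 0.045 ]
```

```bash
python3 - <<'E'
import cv2
for n in('top','side'):
    i=cv2.imread(f'pics/{n}0.png')
    cv2.imwrite(f'pics/{n}0c.png',cv2.resize(i[180:300,150:400] if n=='top' else i[150:310,170:390],None,fx=3.2,fy=3.2,interpolation=cv2.INTER_CUBIC))
E
```

```text
(no output)
```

View pics/top0.png

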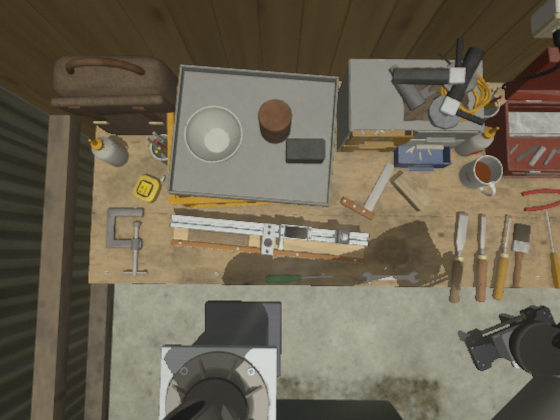

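View pics/side0.png

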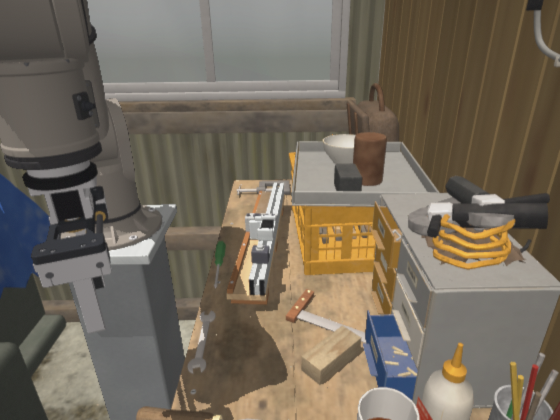

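View pics/top0c.png

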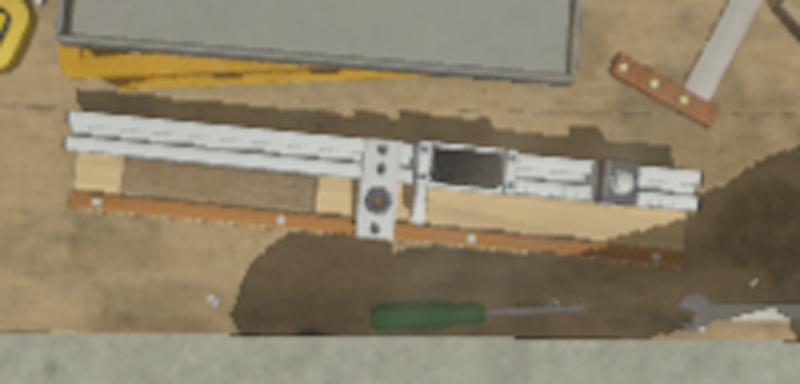

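View pics/side0c.png

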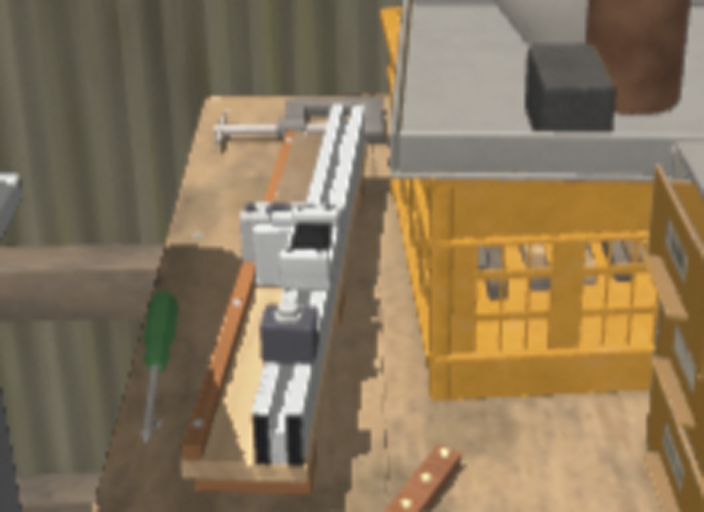

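```bash
cat >> h.py <<'E'
def jw(pose,p):
    x,y,a=pose; return np.array([x+p[0]*np.cos(a)-p[1]*np.sin(a), y+p[0]*np.sin(a)+p[1]*np.cos(a), p[2]])
def wj(pose,p):
    x,y,a=pose; d=np.array(p)[:2]-[x,y]; return np.array([d[0]*np.cos(a)+d[1]*np.sin(a), -d[0]*np.sin(a)+d[1]*np.cos(a), p[2]])
E
python3 - <<'E'
from h import *
from scipy.optimize import least_squares
ct,cs=cam('top'),cam('side')
T=lambda x,y:(150+x/3.2,180+y/3.2)
S=lambda x,y:(170+x/3.2,150+y/3.2)
obs=[(ct,T(68,111),(.035,.26,.085)),(ct,T(66,149),(.003,.26,.085)),(ct,T(701,171),(.035,-.26,.085)),(ct,T(698,212),(.003,-.26,.085)),
(cs,S(254,410),(.003,-.26,.085)),(cs,S(304,414),(.035,-.26,.085)),(ct,T(68,206),(-.044,.26,.057)),(ct,T(684,266),(-.044,-.26,.057))]
f=lambda p:np.concatenate([proj(c,jw(p,X))-uv for c,uv,X in obs])
r=least_squares(f,[.45,-.13,0],loss='soft_l1'); p=r.x; print(p,np.round(f(p).reshape(-1,2),1))
np.save('jig.npy',p)
q=[('padNearL',T(429,185),.109),('padFarR',T(505,152),.109),('padFarL',T(433,148),.109),('padNearR',T(504,190),.109),('stopR far',T(519,155),.115),('stopR near',T(517,195),.115),('stopL far',T(419,143),.115),('stopL near',T(416,186),.115),('dogL',T(598,160),.115),('dogLn',T(595,199),.115),('bush',T(377,200),.101),('blankL',T(122,175),.075),('blankR',T(318,195),.075)]
for n,uv,z in q: print(n,np.round(wj(p,onz(ct,uv,z)),4))
for n,k,z in (('top','foot_face',.06),('top','nose',.103),('top','dog_face',.103),('top','pad_top',.109),('side','foot_face',.06),('side','nose',.103),('side','dog_face',.103)):
    c={'top':ct,'side':cs}[n]
    print(n,k,np.round(wj(p,onz(c,spot_point(k,n)[0]['location'],z)),4))
E
```

```text
[ 0.45249711 -0.13780528 -0.08311227] [[ 0.4 -0.2]
 [-0.4  0. ]
 [-0.2 -0.5]
 [-0.2 -1.1]
 [-0.8  0.5]
 [-0.6 -0.2]
 [-0.4  0.2]
 [ 0.6 -0.3]]
padNearL [ 0.001  -0.0397  0.109 ]
padFarR [ 0.033  -0.0979  0.109 ]
padFarL [ 0.0308 -0.0401  0.109 ]
padNearR [ 0.0027 -0.0998  0.109 ]
stopR far [ 0.0314 -0.1089  0.115 ]
stopR near [-0.0005 -0.11    0.115 ]
stopL far [ 0.0334 -0.0286  0.115 ]
stopL near [-0.0009 -0.0294  0.115 ]
dogL [ 0.0333 -0.1719  0.115 ]
dogLn [ 0.0022 -0.1721  0.115 ]
bush [-0.0147  0.0008  0.101 ]
blankL [-0.0137  0.213   0.075 ]
blankR [-0.0149  0.0502  0.075 ]
top foot_face [-0.0137 -0.0218  0.06  ]
top nose [ 0.0213 -0.1074  0.103 ]
top dog_face [ 0.0212 -0.1806  0.103 ]
top pad_top [ 0.0189 -0.0713  0.109 ]
side foot_face [-0.0074 -0.031   0.06  ]Traceback (most recent call last):
  File "<stdin>", line 15, in <module>
IndexError: list index out of range
```

```bash
python3 - <<'E'
from h import *
from scipy.spatial.transform import Rotation as Ro
p=np.load('jig.npy'); ct=cam('top')
for uv in ((171,200),(331,205)):
  for z in (.19,.225): print(uv,z,np.round(onz(ct,uv,z),3))
print(spot_point('orange_tote','top')[:1])
s=sense(); R=Ro.from_quat(s['ee_rot']); print(R.as_matrix().round(3))
pp=s['tool_pos']
for n,X in (('above pad',jw(p,(.019,-.072,.20))),('blank',jw(p,(-.014,.230,.14)))):
    print(n,X.round(4),'tool delta',R.inv().apply(X-pp).round(4))
zr=np.array([np.sin(p[2]),-np.cos(p[2]),0])
print('yaw err deg',np.degrees(np.arctan2(R.as_matrix()[1,0],R.as_matrix()[0,0])-p[2]))
E
```

```text
(171, 200) 0.19 [0.536 0.095 0.19 ]
(171, 200) 0.225 [0.532 0.086 0.225]
(331, 205) 0.19 [ 0.528 -0.288  0.19 ]
(331, 205) 0.225 [ 0.524 -0.283  0.225]
[]
[[ 0.928  0.373 -0.   ]
 [ 0.373 -0.928  0.   ]
 [ 0.    -0.    -1.   ]]
above pad [ 0.4655 -0.2111  0.2   ] tool delta [ 0.3533 -0.3056  0.0245]
blank [0.4576 0.0926 0.14  ] tool delta [ 0.4592 -0.5903  0.0845]
yaw err deg 26.63375800262845
```

drive_tool([
  {"hand": -1, "delta_pos": [0.035, -0.03, 0], "delta_rot": [0, 0, 2.7]},
  {"hand": -1, "delta_pos": [0.07, -0.06, 0], "delta_rot": [0, 0, 5.4]},
  {"hand": -1, "delta_pos": [0.105, -0.09, 0], "delta_rot": [0, 0, 8]},
  {"hand": -1, "delta_pos": [0.14, -0.12, 0], "delta_rot": [0, 0, 10.7]},
  {"hand": -1, "delta_pos": [0.175, -0.15, 0], "delta_rot": [0, 0, 13.3]},
  {"hand": -1, "delta_pos": [0.21, -0.18, 0], "delta_rot": [0, 0, 16]},
  {"hand": -1, "delta_pos": [0.245, -0.21, 0], "delta_rot": [0, 0, 18.7]},
  {"hand": -1, "delta_pos": [0.28, -0.24, 0.005], "delta_rot": [0, 0, 21.3]},
  {"hand": -1, "delta_pos": [0.315, -0.275, 0.01], "delta_rot": [0, 0, 24]},
  {"hand": -1, "delta_pos": [0.349, -0.307, 0.02], "delta_rot": [0, 0, 26.6]},
  {"hand": -1, "delta_pos": [0.349, -0.307, 0.0245], "delta_rot": [0, 0, 26.6]},
  {"hand": -1, "delta_pos": [0.349, -0.307, 0.0245], "delta_rot": [0, 0, 26.6]},
])

```text
time: 2.8
tool_pos: [0.4607, -0.2119, 0.1998]
ee_rot: [0.999, -0.041, -0.0, 0.0]
force: [-0.2, 1.0, -0.1]
finger_gap: 0.001
```

```bash
python3 - <<'E'
from h import *
p=np.load('jig.npy'); s=sense(); print(s['time'],wj(p,s['tool_pos']).round(4),s['force'].round(2),s['ee_rot'].round(4))
i=cam('top','t1.png')['img'];j=cam('side','s1.png')['img']
a=cv2.resize(i[150:300,220:400],(720,600));cv2.imwrite('pics/t1c.png',a[:,:,::-1])
a=cv2.resize(j[60:300,100:400],(750,600));cv2.imwrite('pics/s1c.png',a[:,:,::-1])
E
```

```text
2.8 [ 0.0143 -0.0731  0.1998] [-0.23  1.05 -0.14] [ 9.992e-01 -4.110e-02 -3.000e-04  0.000e+00]
```

View pics/t1c.png

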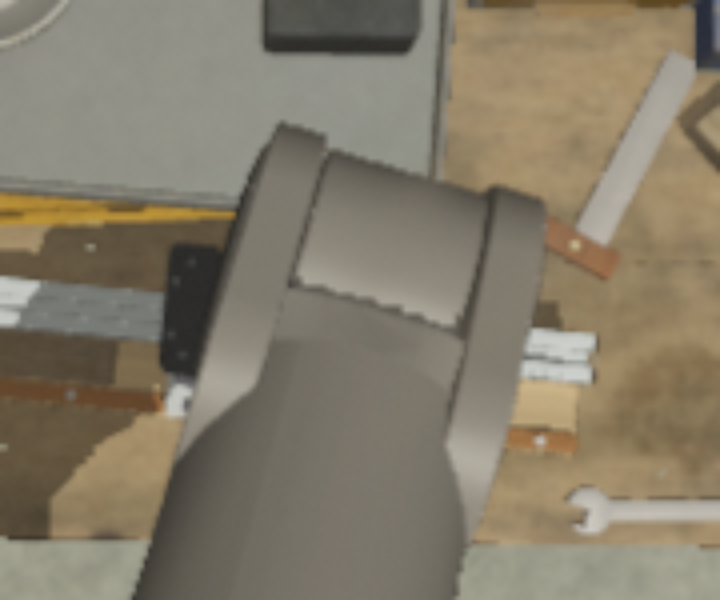

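View pics/s1c.png

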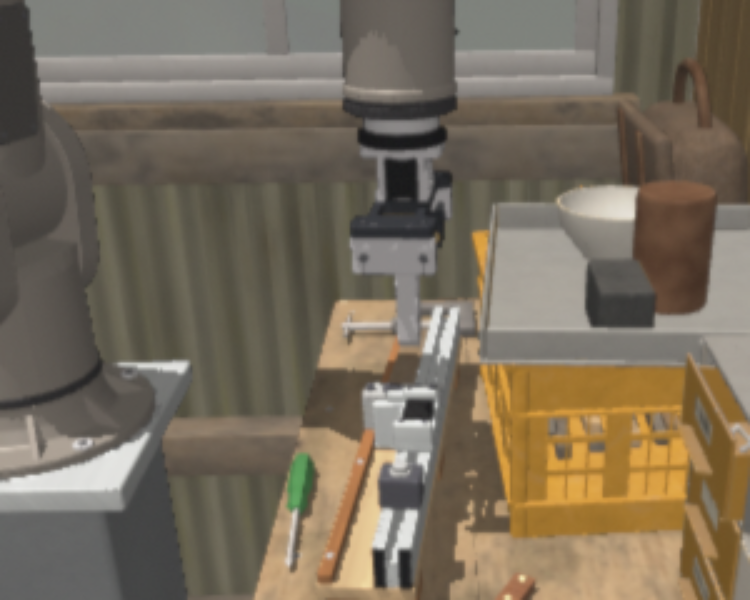

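drive_tool([
  {"hand": -1, "delta_pos": [0, -0.002, 0.02], "delta_rot": [0, 0, 0]},
  {"hand": -1, "delta_pos": [0, -0.002, 0.04], "delta_rot": [0, 0, 0]},
  {"hand": -1, "delta_pos": [0, -0.002, 0.055], "delta_rot": [0, 0, 0]},
  {"hand": -1, "delta_pos": [0, -0.002, 0.065], "delta_rot": [0, 0, 0]},
  {"hand": -1, "delta_pos": [0, -0.002, 0.068], "delta_rot": [0, 0, 0]},
  {"hand": -1, "delta_pos": [0, -0.002, 0.068], "delta_rot": [0, 0, 0]},
])

```text
time: 3.65
tool_pos: [0.4613, -0.2096, 0.1322]
ee_rot: [0.999, -0.041, 0.0, 0.0]
force: [0.7, -0.2, -0.1]
finger_gap: 0.004
```

```bash
python3 - <<'E'
from h import *
p=np.load('jig.npy'); s=sense(); print(s['time'],wj(p,s['tool_pos']).round(4),s['force'].round(2),s['ee_rot'].round(4))
j=cam('side','s2.png')['img']
a=cv2.resize(j[170:280,220:320],(600,660))[:600];cv2.imwrite('pics/s2c.png',a[:,:,::-1])
E
```

```text
3.65 [ 0.0147 -0.0708  0.1322] [ 0.68 -0.17 -0.14] [ 9.991e-01 -4.130e-02  1.000e-04  0.000e+00]
```

View pics/s2c.png

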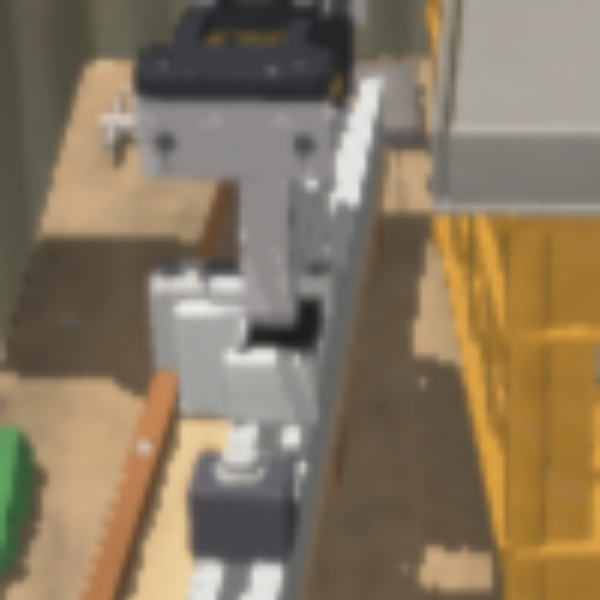

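The fingertips stand over the black pad, clear of the cheeks and the tray. Pressing now.

drive_tool([
  {"hand": -1, "delta_pos": [0.002, 0, 0.003], "delta_rot": [0, 0, 0]},
  {"hand": -1, "delta_pos": [0.002, 0, 0.006], "delta_rot": [0, 0, 0]},
  {"hand": -1, "delta_pos": [0.002, 0, 0.009], "delta_rot": [0, 0, 0]},
  {"hand": -1, "delta_pos": [0.002, 0, 0.009], "delta_rot": [0, 0, 0]},
])

```text
time: 4.2
tool_pos: [0.4638, -0.2097, 0.1235]
ee_rot: [0.999, -0.041, 0.001, 0.0]
force: [-1.8, 0.8, 11.1]
finger_gap: 0.005
```

drive_tool([
  {"hand": -1, "delta_pos": [0, 0.004, 0.001], "delta_rot": [0, 0, 0]},
  {"hand": -1, "delta_pos": [0, 0.01, 0.001], "delta_rot": [0, 0, 0]},
  {"hand": -1, "delta_pos": [0, 0.016, 0.001], "delta_rot": [0, 0, 0]},
  {"hand": -1, "delta_pos": [0, 0.022, 0.001], "delta_rot": [0, 0, 0]},
  {"hand": -1, "delta_pos": [0, 0.03, 0.001], "delta_rot": [0, 0, 0]},
  {"hand": -1, "delta_pos": [0, 0.036, 0.001], "delta_rot": [0, 0, 0]},
  {"hand": -1, "delta_pos": [0, 0.042, 0.001], "delta_rot": [0, 0, 0]},
  {"hand": -1, "delta_pos": [0, 0.046, 0.001], "delta_rot": [0, 0, 0]},
  {"hand": -1, "delta_pos": [0, 0.05, 0.001], "delta_rot": [0, 0, 0]},
  {"hand": -1, "delta_pos": [0, 0.05, 0.001], "delta_rot": [0, 0, 0]},
])

```text
time: 5.45
tool_pos: [0.4595, -0.2601, 0.1227]
ee_rot: [0.999, -0.041, 0.001, 0.0]
force: [-2.4, -0.5, 12.1]
finger_gap: 0.003
```

```bash
python3 - <<'E'
from h import *
p=np.load('jig.npy'); s=sense(); print(s['time'],wj(p,s['tool_pos']).round(4),s['force'].round(2),s['ee_rot'].round(4))
j=cam('side','s3.png')['img']
a=cv2.resize(j[170:280,220:320],(600,660))[:600];cv2.imwrite('pics/s3c.png',a[:,:,::-1])
E
```

```text
5.45 [ 0.0171 -0.1213  0.1227] [-2.37 -0.5  12.06] [ 9.991e-01 -4.150e-02  6.000e-04  4.000e-04]
```

View pics/s3c.png

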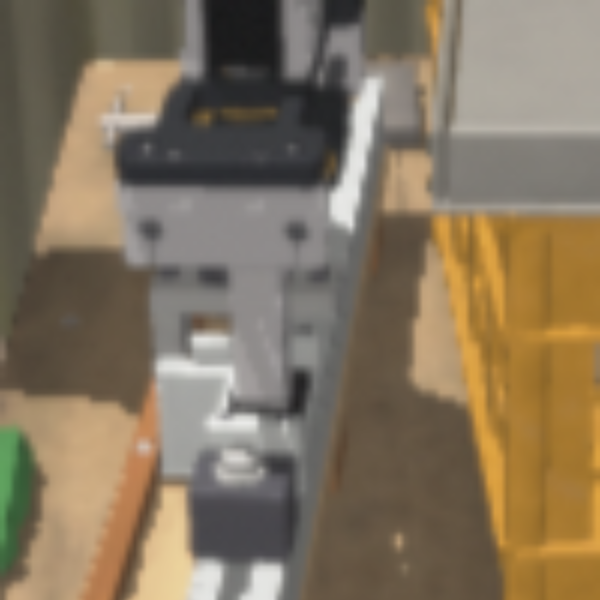

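The stop travelled along with the fingers; only a small gap to the block is left. I'll go on slowly and watch the force.

drive_tool([
  {"hand": -1, "delta_pos": [0, 0.003, 0], "delta_rot": [0, 0, 0]},
  {"hand": -1, "delta_pos": [0, 0.006, 0], "delta_rot": [0, 0, 0]},
  {"hand": -1, "delta_pos": [0, 0.009, 0], "delta_rot": [0, 0, 0]},
  {"hand": -1, "delta_pos": [0, 0.011, 0], "delta_rot": [0, 0, 0]},
  {"hand": -1, "delta_pos": [0, 0.012, 0], "delta_rot": [0, 0, 0]},
])

```text
time: 6.12
tool_pos: [0.4585, -0.2717, 0.1227]
ee_rot: [0.999, -0.041, 0.001, 0.0]
force: [-2.0, 1.0, 11.1]
finger_gap: 0.009
```

drive_tool([
  {"hand": -1, "delta_pos": [0, 0.001, 0], "delta_rot": [0, 0, 0]},
  {"hand": -1, "delta_pos": [0, 0.002, 0], "delta_rot": [0, 0, 0]},
  {"hand": -1, "delta_pos": [0, 0.002, 0], "delta_rot": [0, 0, 0]},
])

```text
time: 6.5
tool_pos: [0.4584, -0.2737, 0.1227]
ee_rot: [0.999, -0.041, 0.001, 0.0]
force: [-2.5, 0.0, 11.6]
finger_gap: 0.005
```

drive_tool([
  {"hand": -1, "delta_pos": [0, 0.001, 0], "delta_rot": [0, 0, 0]},
  {"hand": -1, "delta_pos": [0, 0.002, 0], "delta_rot": [0, 0, 0]},
  {"hand": -1, "delta_pos": [0, 0.002, 0], "delta_rot": [0, 0, 0]},
])

```text
time: 6.88
tool_pos: [0.4582, -0.2758, 0.1227]
ee_rot: [0.999, -0.041, 0.001, 0.0]
force: [-2.8, -0.7, 10.1]
finger_gap: 0.006
```

drive_tool([
  {"hand": -1, "delta_pos": [0, 0.001, 0], "delta_rot": [0, 0, 0]},
  {"hand": -1, "delta_pos": [0, 0.002, 0], "delta_rot": [0, 0, 0]},
  {"hand": -1, "delta_pos": [0, 0.002, 0], "delta_rot": [0, 0, 0]},
])

```text
time: 7.25
tool_pos: [0.4581, -0.2771, 0.1226]
ee_rot: [0.999, -0.041, 0.0, -0.0]
force: [-1.5, 3.9, 11.5]
finger_gap: 0.004
```

```bash
python3 - <<'E'
from h import *
p=np.load('jig.npy'); s=sense(); print(s['time'],wj(p,s['tool_pos']).round(4),s['force'].round(2))
j=cam('side','s4.png')['img']
a=cv2.resize(j[190:280,230:310],(640,720),interpolation=cv2.INTER_CUBIC)[:600];cv2.imwrite('pics/s4c.png',a[:,:,::-1])
E
```

```text
7.25 [ 0.0171 -0.1383  0.1226] [-1.52  3.88 11.49]
```

View pics/s4c.png

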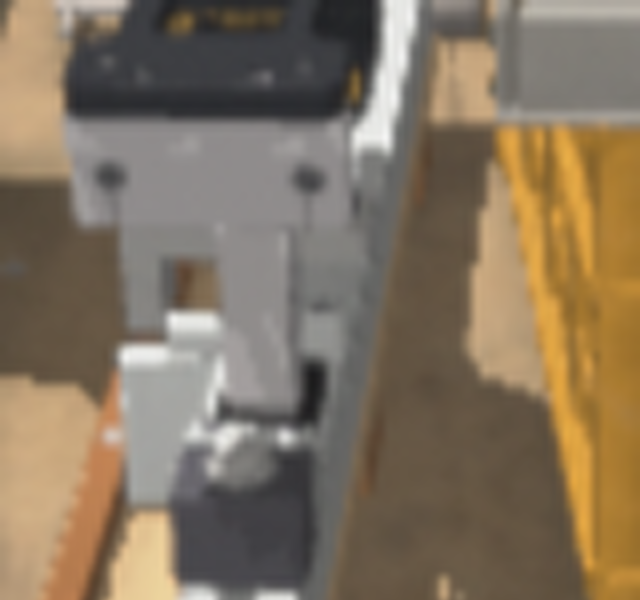

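Force along y jumped to 3.9 N and the end cheek sits behind the block without a visible gap. I'll confirm with a bit more push.

drive_tool([
  {"hand": -1, "delta_pos": [0, 0.001, 0.001], "delta_rot": [0, 0, 0]},
  {"hand": -1, "delta_pos": [0, 0.0015, 0.001], "delta_rot": [0, 0, 0]},
  {"hand": -1, "delta_pos": [0, 0.0015, 0.001], "delta_rot": [0, 0, 0]},
])

```text
time: 7.68
tool_pos: [0.4581, -0.2773, 0.1219]
ee_rot: [0.999, -0.041, 0.0, -0.001]
force: [-4.4, 12.3, 20.8]
finger_gap: 0.004
```

Firm contact: y no longer moves and the force rises to 12 N. Easing off a little, then lifting slowly.

drive_tool([
  {"hand": -1, "delta_pos": [0, -0.001, -0.001], "delta_rot": [0, 0, 0]},
  {"hand": -1, "delta_pos": [0, -0.001, -0.003], "delta_rot": [0, 0, 0]},
  {"hand": -1, "delta_pos": [0, -0.001, -0.005], "delta_rot": [0, 0, 0]},
  {"hand": -1, "delta_pos": [0, -0.001, -0.007], "delta_rot": [0, 0, 0]},
  {"hand": -1, "delta_pos": [0, -0.001, -0.01], "delta_rot": [0, 0, 0]},
  {"hand": -1, "delta_pos": [0, -0.001, -0.02], "delta_rot": [0, 0, 0]},
  {"hand": -1, "delta_pos": [0, -0.001, -0.045], "delta_rot": [0, 0, 0]},
  {"hand": -1, "delta_pos": [0, -0.001, -0.075], "delta_rot": [0, 0, 0]},
])

```text
time: 8.68
tool_pos: [0.4573, -0.2779, 0.1969]
ee_rot: [0.999, -0.041, -0.0, -0.0]
force: [0.3, -0.7, 0.8]
finger_gap: 0.001
```

```bash
python3 - <<'E'
from h import *
from scipy.spatial.transform import Rotation as Ro
p=np.load('jig.npy'); s=sense(); print(s['time'],wj(p,s['tool_pos']).round(4),s['force'].round(2))
R=Ro.from_quat(s['ee_rot'])
print('delta',R.inv().apply(jw(p,(-.015,.238,.19))-s['tool_pos']).round(4))
j=cam('side','s5.png')['img']
a=cv2.resize(j[190:280,230:310],(640,720),interpolation=cv2.INTER_CUBIC)[:600];cv2.imwrite('pics/s5c.png',a[:,:,::-1])
E
```

```text
8.675 [ 0.0164 -0.1392  0.1969] [ 0.3  -0.68  0.75]
delta [-0.0312 -0.3772  0.007 ]
```

View pics/s5c.png

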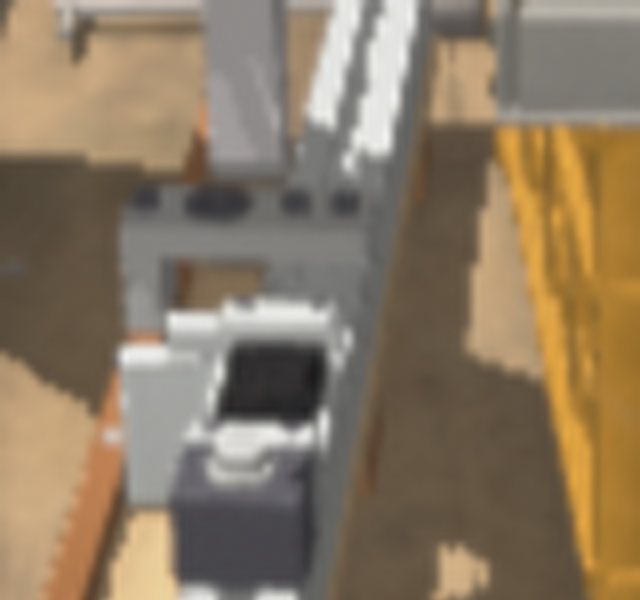

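The pad is up and the stop touches the block. Next, the left end of the blank.

drive_tool([
  {"hand": -1, "delta_pos": [-0.004, -0.04, 0.001], "delta_rot": [0, 0, 0]},
  {"hand": -1, "delta_pos": [-0.008, -0.085, 0.002], "delta_rot": [0, 0, 0]},
  {"hand": -1, "delta_pos": [-0.012, -0.13, 0.003], "delta_rot": [0, 0, 0]},
  {"hand": -1, "delta_pos": [-0.016, -0.175, 0.004], "delta_rot": [0, 0, 0]},
  {"hand": -1, "delta_pos": [-0.02, -0.22, 0.005], "delta_rot": [0, 0, 0]},
  {"hand": -1, "delta_pos": [-0.024, -0.265, 0.006], "delta_rot": [0, 0, 0]},
  {"hand": -1, "delta_pos": [-0.028, -0.31, 0.007], "delta_rot": [0, 0, 0]},
  {"hand": -1, "delta_pos": [-0.031, -0.345, 0.007], "delta_rot": [0, 0, 0]},
  {"hand": -1, "delta_pos": [-0.031, -0.377, 0.007], "delta_rot": [0, 0, 0]},
  {"hand": -1, "delta_pos": [-0.031, -0.377, 0.007], "delta_rot": [0, 0, 0]},
  {"hand": -1, "delta_pos": [-0.031, -0.377, 0.007], "delta_rot": [0, 0, 0]},
])

```text
time: 10.1
tool_pos: [0.4577, 0.0998, 0.1892]
ee_rot: [0.999, -0.041, 0.0, 0.0]
force: [0.1, -0.7, -0.3]
finger_gap: 0.005
```

```bash
python3 - <<'E'
from h import *
p=np.load('jig.npy'); s=sense(); print(s['time'],wj(p,s['tool_pos']).round(4),s['force'].round(2),s['ee_rot'].round(4))
c=cam('top','t6.png');i=c['img'];j=cam('side','s6.png')['img']
for k,z in (('nose',.103),('dog_face',.103),('foot_face',.06),('blank',.045),('pad_top',.109)):
  for d in spot_point(k,'top')[:1]: print(k,round(d['p'],2),wj(p,onz(c,d['location'],z)).round(4))
a=cv2.resize(i[190:270,150:400],(800,256),interpolation=cv2.INTER_CUBIC);cv2.imwrite('pics/t6c.png',a[:,:,::-1])
a=cv2.resize(j[120:280,210:340],(487,600),interpolation=cv2.INTER_CUBIC);cv2.imwrite('pics/s6c.png',a[:,:,::-1])
E
```

```text
10.1 [-0.0145  0.2372  0.1892] [ 0.14 -0.69 -0.3 ] [ 9.991e-01 -4.140e-02  0.000e+00  1.000e-04]
nose 0.85 [ 0.0181 -0.1754  0.103 ]
dog_face 0.55 [ 0.0155 -0.1723  0.103 ]
foot_face 0.86 [-0.0083 -0.0938  0.06  ]
blank 0.6 [-0.0065  0.1317  0.045 ]
pad_top 0.65 [ 0.017 -0.141  0.109]
```

View pics/t6c.png

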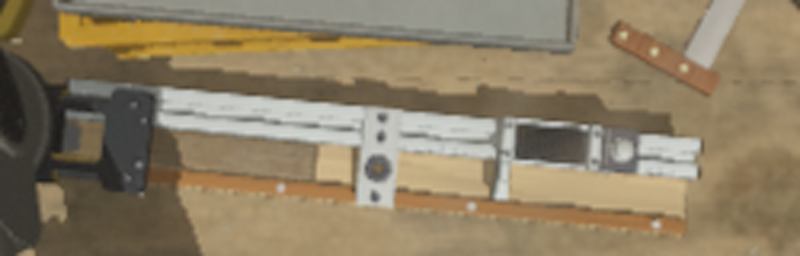

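View pics/s6c.png

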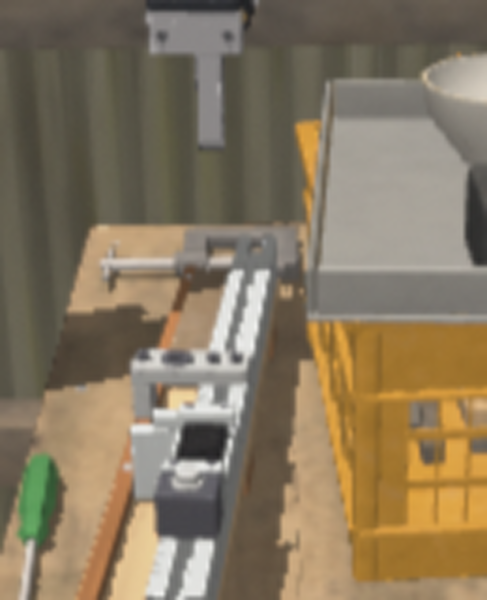

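drive_tool([
  {"hand": -1, "delta_pos": [0, 0, 0.03], "delta_rot": [0, 0, 0]},
  {"hand": -1, "delta_pos": [0, 0, 0.06], "delta_rot": [0, 0, 0]},
  {"hand": -1, "delta_pos": [0, 0, 0.085], "delta_rot": [0, 0, 0]},
  {"hand": -1, "delta_pos": [0, 0, 0.1], "delta_rot": [0, 0, 0]},
  {"hand": -1, "delta_pos": [0, 0, 0.11], "delta_rot": [0, 0, 0]},
  {"hand": -1, "delta_pos": [0, 0, 0.115], "delta_rot": [0, 0, 0]},
  {"hand": -1, "delta_pos": [0, 0, 0.115], "delta_rot": [0, 0, 0]},
])

```text
time: 11.32
tool_pos: [0.4578, 0.1004, 0.0742]
ee_rot: [0.999, -0.041, 0.0, -0.0]
force: [-0.9, 0.5, -0.2]
finger_gap: 0.005
```

drive_tool([
  {"hand": -1, "delta_pos": [0, 0.005, 0], "delta_rot": [0, 0, 0]},
  {"hand": -1, "delta_pos": [0, 0.012, 0], "delta_rot": [0, 0, 0]},
  {"hand": -1, "delta_pos": [0, 0.02, 0], "delta_rot": [0, 0, 0]},
  {"hand": -1, "delta_pos": [0, 0.028, 0], "delta_rot": [0, 0, 0]},
  {"hand": -1, "delta_pos": [0, 0.036, 0], "delta_rot": [0, 0, 0]},
  {"hand": -1, "delta_pos": [0, 0.044, 0], "delta_rot": [0, 0, 0]},
  {"hand": -1, "delta_pos": [0, 0.052, 0], "delta_rot": [0, 0, 0]},
  {"hand": -1, "delta_pos": [0, 0.06, 0], "delta_rot": [0, 0, 0]},
  {"hand": -1, "delta_pos": [0, 0.066, 0], "delta_rot": [0, 0, 0]},
  {"hand": -1, "delta_pos": [0, 0.07, 0], "delta_rot": [0, 0, 0]},
  {"hand": -1, "delta_pos": [0, 0.07, 0], "delta_rot": [0, 0, 0]},
])

```text
time: 12.7
tool_pos: [0.4518, 0.0304, 0.074]
ee_rot: [0.999, -0.041, -0.0, 0.0]
force: [-0.6, -0.1, -0.3]
finger_gap: 0.005
```

```bash
python3 - <<'E'
from h import *
p=np.load('jig.npy'); s=sense(); print(s['time'],wj(p,s['tool_pos']).round(4),s['force'].round(2),s['ee_rot'].round(4))
c=cam('top','t7.png');i=c['img']
a=cv2.resize(i[190:270,150:400],(800,256),interpolation=cv2.INTER_CUBIC);cv2.imwrite('pics/t7c.png',a[:,:,::-1])
E
```

```text
12.7 [-0.0146  0.1675  0.074 ] [-0.61 -0.11 -0.26] [ 0.9991 -0.0414 -0.      0.    ]
```

View pics/t7c.png

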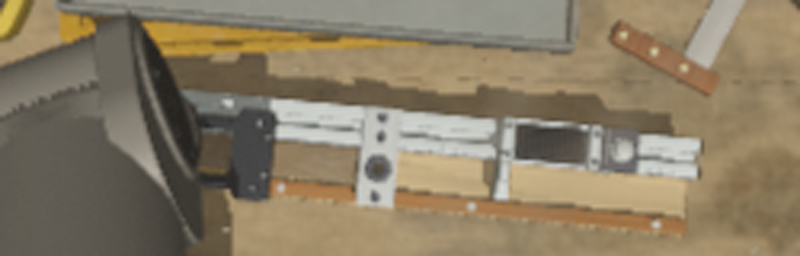

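The blank is entering under the bridge. Continuing.

drive_tool([
  {"hand": -1, "delta_pos": [0, 0.005, 0], "delta_rot": [0, 0, 0]},
  {"hand": -1, "delta_pos": [0, 0.012, 0], "delta_rot": [0, 0, 0]},
  {"hand": -1, "delta_pos": [0, 0.02, 0], "delta_rot": [0, 0, 0]},
  {"hand": -1, "delta_pos": [0, 0.028, 0], "delta_rot": [0, 0, 0]},
  {"hand": -1, "delta_pos": [0, 0.036, 0], "delta_rot": [0, 0, 0]},
  {"hand": -1, "delta_pos": [0, 0.044, 0], "delta_rot": [0, 0, 0]},
  {"hand": -1, "delta_pos": [0, 0.052, 0], "delta_rot": [0, 0, 0]},
  {"hand": -1, "delta_pos": [0, 0.06, 0], "delta_rot": [0, 0, 0]},
  {"hand": -1, "delta_pos": [0, 0.067, 0], "delta_rot": [0, 0, 0]},
  {"hand": -1, "delta_pos": [0, 0.072, 0], "delta_rot": [0, 0, 0]},
  {"hand": -1, "delta_pos": [0, 0.075, 0], "delta_rot": [0, 0, 0]},
  {"hand": -1, "delta_pos": [0, 0.076, 0], "delta_rot": [0, 0, 0]},
])

```text
time: 14.25
tool_pos: [0.4456, -0.0452, 0.074]
ee_rot: [0.999, -0.041, 0.0, -0.0]
force: [-0.1, 0.2, -1.2]
finger_gap: 0.005
```

```bash
python3 - <<'E'
from h import *
p=np.load('jig.npy'); s=sense(); print(s['time'],wj(p,s['tool_pos']).round(4),s['force'].round(2),s['ee_rot'].round(4))
c=cam('top','t8.png');i=c['img']
a=cv2.resize(i[200:260,230:360],(780,360),interpolation=cv2.INTER_CUBIC);cv2.imwrite('pics/t8c.png',a[:,:,::-1])
E
```

```text
14.25 [-0.0145  0.0917  0.074 ] [-0.05  0.22 -1.16] [ 0.9991 -0.0413  0.     -0.    ]
```

View pics/t8c.png

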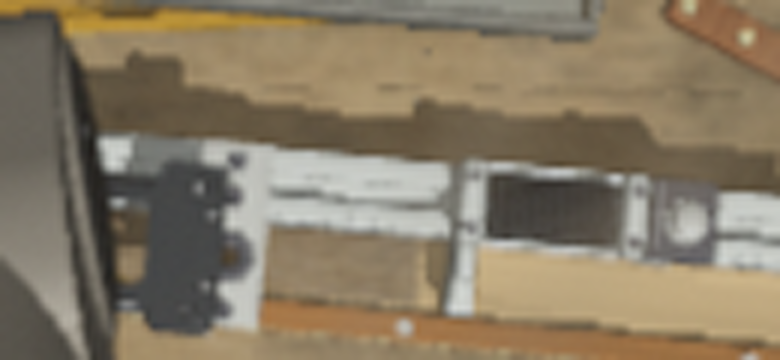

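The blank's end shows at column ~415 of the crop and the foot at ~445, so about 12 mm remain. I'll go slowly.

drive_tool([
  {"hand": -1, "delta_pos": [0, 0.002, 0], "delta_rot": [0, 0, 0]},
  {"hand": -1, "delta_pos": [0, 0.004, 0], "delta_rot": [0, 0, 0]},
  {"hand": -1, "delta_pos": [0, 0.006, 0], "delta_rot": [0, 0, 0]},
  {"hand": -1, "delta_pos": [0, 0.007, 0], "delta_rot": [0, 0, 0]},
  {"hand": -1, "delta_pos": [0, 0.008, 0], "delta_rot": [0, 0, 0]},
  {"hand": -1, "delta_pos": [0, 0.008, 0], "delta_rot": [0, 0, 0]},
])

```text
time: 15.05
tool_pos: [0.445, -0.0532, 0.074]
ee_rot: [0.999, -0.041, 0.0, -0.0]
force: [0.0, 0.6, -0.2]
finger_gap: 0.003
```

drive_tool([
  {"hand": -1, "delta_pos": [0, 0.001, 0], "delta_rot": [0, 0, 0]},
  {"hand": -1, "delta_pos": [0, 0.0015, 0], "delta_rot": [0, 0, 0]},
  {"hand": -1, "delta_pos": [0, 0.0015, 0], "delta_rot": [0, 0, 0]},
])

```text
time: 15.42
tool_pos: [0.4449, -0.0546, 0.074]
ee_rot: [0.999, -0.041, 0.0, -0.0]
force: [-0.6, 0.3, 0.5]
finger_gap: 0.006
```

drive_tool([
  {"hand": -1, "delta_pos": [0, 0.001, 0], "delta_rot": [0, 0, 0]},
  {"hand": -1, "delta_pos": [0, 0.0015, 0], "delta_rot": [0, 0, 0]},
  {"hand": -1, "delta_pos": [0, 0.0015, 0], "delta_rot": [0, 0, 0]},
])

```text
time: 15.8
tool_pos: [0.4447, -0.0562, 0.074]
ee_rot: [0.999, -0.041, 0.0, -0.0]
force: [-0.5, 0.0, -0.1]
finger_gap: 0.002
```

drive_tool([
  {"hand": -1, "delta_pos": [0, 0.001, 0], "delta_rot": [0, 0, 0]},
  {"hand": -1, "delta_pos": [0, 0.0015, 0], "delta_rot": [0, 0, 0]},
  {"hand": -1, "delta_pos": [0, 0.0015, 0], "delta_rot": [0, 0, 0]},
])

```text
time: 16.18
tool_pos: [0.4446, -0.0577, 0.074]
ee_rot: [0.999, -0.041, 0.0, -0.0]
force: [0.4, -0.6, 0.0]
finger_gap: 0.009
```

drive_tool([
  {"hand": -1, "delta_pos": [0, 0.001, 0], "delta_rot": [0, 0, 0]},
  {"hand": -1, "delta_pos": [0, 0.0015, 0], "delta_rot": [0, 0, 0]},
  {"hand": -1, "delta_pos": [0, 0.0015, 0], "delta_rot": [0, 0, 0]},
])

```text
time: 16.55
tool_pos: [0.4448, -0.0581, 0.0741]
ee_rot: [0.999, -0.041, 0.0, -0.001]
force: [1.4, 8.2, -0.9]
finger_gap: 0.004
```

```bash
python3 - <<'E'
from h import *
p=np.load('jig.npy'); s=sense(); print(s['time'],wj(p,s['tool_pos']).round(4),s['force'].round(2),s['ee_rot'].round(4))
c=cam('top','t9.png');i=c['img']
a=cv2.resize(i[200:260,230:360],(780,360),interpolation=cv2.INTER_CUBIC);cv2.imwrite('pics/t9c.png',a[:,:,::-1])
E
```

```text
16.55 [-0.0143  0.0788  0.0741] [ 1.35  8.18 -0.91] [ 9.992e-01 -4.080e-02  3.000e-04 -5.000e-04]
```

View pics/t9c.png

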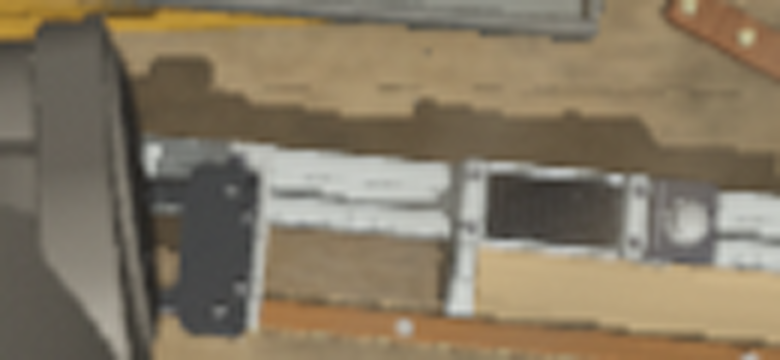

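Butted: force jumped to 8 N and the blank meets the foot at column ~445. Backing off and lifting clear.

drive_tool([
  {"hand": -1, "delta_pos": [0, -0.001, 0], "delta_rot": [0, 0, 0]},
  {"hand": -1, "delta_pos": [0, -0.003, 0], "delta_rot": [0, 0, 0]},
  {"hand": -1, "delta_pos": [0, -0.012, 0], "delta_rot": [0, 0, 0]},
  {"hand": -1, "delta_pos": [0, -0.03, 0], "delta_rot": [0, 0, 0]},
  {"hand": -1, "delta_pos": [0, -0.05, -0.02], "delta_rot": [0, 0, 0]},
  {"hand": -1, "delta_pos": [0, -0.09, -0.06], "delta_rot": [0, 0, 0]},
  {"hand": -1, "delta_pos": [0, -0.13, -0.1], "delta_rot": [0, 0, 0]},
  {"hand": -1, "delta_pos": [0, -0.16, -0.1], "delta_rot": [0, 0, 0]},
  {"hand": -1, "delta_pos": [0, -0.16, -0.1], "delta_rot": [0, 0, 0]},
])

```text
time: 17.73
tool_pos: [0.4577, 0.1029, 0.1745]
ee_rot: [0.999, -0.04, 0.001, -0.0]
force: [0.2, -0.3, 0.1]
finger_gap: 0.009
```

```bash
python3 - <<'E'
from h import *
p=np.load('jig.npy'); s=sense(); print(s['time'],wj(p,s['tool_pos']).round(4),s['force'].round(2))
c=cam('top','t10.png');i=c['img'];cs=cam('side','s10.png');j=cs['img']
for k,z in (('nose',.103),('dog_face',.103),('foot_face',.06),('blank',.045)):
  for d in spot_point(k,'top')[:1]: print(k,round(d['p'],2),wj(p,onz(c,d['location'],z)).round(4))
a=cv2.resize(i[200:260,210:350],(800,343),interpolation=cv2.INTER_CUBIC)
cv2.imwrite('pics/t10c.png',a[:,:,::-1])
a=cv2.resize(j[170:290,200:330],(650,600),interpolation=cv2.INTER_CUBIC);cv2.imwrite('pics/s10c.png',a[:,:,::-1])
E
```

```text
17.725 [-0.0148  0.2403  0.1745] [ 0.15 -0.28  0.05]
nose 0.6 [ 0.0212 -0.1754  0.103 ]
dog_face 0.64 [ 0.0258 -0.1748  0.103 ]
foot_face 0.97 [-0.0055 -0.1003  0.06  ]
blank 0.8 [-0.011  -0.0166  0.045 ]
```

View pics/t10c.png

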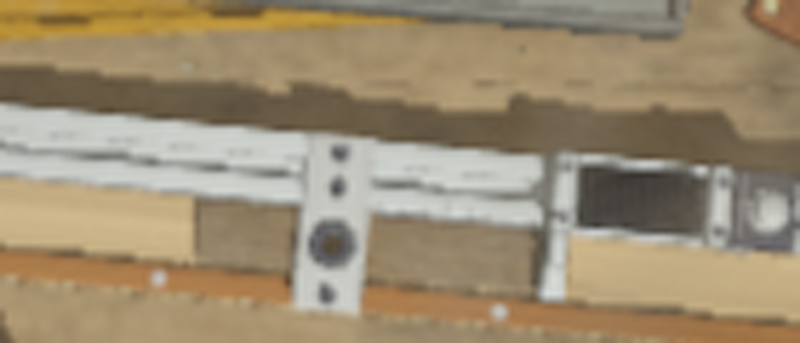

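View pics/s10c.png

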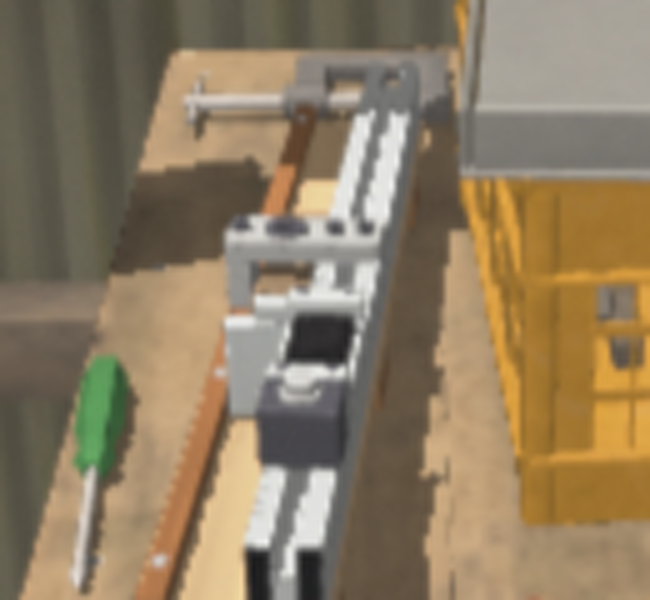

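```bash
python3 - <<'E'
from h import *
p=np.load('jig.npy'); c=cam('top')
for x,y,z in ((195,230,.075),(534,265,.075),(544,270,.075)):
    print(wj(p,onz(c,(210+x/5.714,200+y/5.714),z)).round(4))
print(hand_in())
E
```

```text
[-0.0144  0.0642  0.075 ]
[-0.0158 -0.0931  0.075 ]
[-0.0177 -0.0979  0.075 ]
the job is handed in; nothing more can be done
None
```

The job is done and handed in at about 18 s of the 61 s allowed; the system gave no verdict.

**Length stop:** I pressed the black pad with about 11–12 N. Keeping it down, I slid the stop about 67 mm along the fence until it met the dark block. The side force rose to 12 N with no further travel. Then I eased off and let the pad up. In the last pictures the pad is up and no gap shows; the networks put nose and dog_face 0.6 mm apart along the fence.

**Blank:** With the closed fingertips in the trough I pushed it under the bush until it butted against the stop's foot, where the force rose to about 8 N. It lies flat and straight in the pictures, running from about y = +0.064 m to the foot at about -0.096 m, which fits its 160 mm length.

**Disagreement:** The networks' blank and foot_face points are 83.7 mm apart in y (80 mm expected, 82.5 mm allowed), and both lie several mm off the trough centre in x. I trusted the contact force and the edges in the picture instead, which agree that the blank is touching.

The arm was kept clear of the tote, and I did not touch the loose things on the bench. I did not measure their positions afterwards.

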